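Put the bucking dolly away in its leaning tube

TASK

Lift the black-handled bucking dolly out of the pattern block and slide it, steel end first, into the wider of the two leaning tubes until its collar sits home on the tube's mouth, then let go. Leave the jar and the pliers where they are.

Things in the scene. Friction and masses are not known exactly. Their poses are not given: they have to be found in the camera images.
- dolly: bucking dolly standing upright at the start, 150 mm tall, about 0.42 kg, round all over; origin at the centre of its foot, z along its axis towards the handle. Bare steel shank 28 mm diameter from 0 to 75 mm (lowest 6 mm tapered to 20 mm), steel collar 52 mm diameter from 75 to 83 mm, black bakelite handle 34 mm diameter from 83 to 150 mm (top 7 mm tapered)
- dolly_seat (a point): centre of the underside of the dolly's collar, 75 mm up its axis; axes as the dolly's
- pattern_block: grey cast aluminium block 90 x 80 x 35 mm, fixed to the bench; origin at the centre of its underside. A round pocket 36 mm wide and 20 mm deep in the middle of its top; the dolly stands loosely in it
- wide_holder: fixed holder of the wide tube: grey foot plate 100 x 80 x 12 mm, origin at the centre of its underside, with a dark steel tube leaning 25 degrees from vertical, its open top leaning towards the holder's -x (roughly towards the robot)
- wide_mouth (a point): centre of the wide tube's mouth, at the rim, 132 mm above the bench and 16 mm to the holder's -x; z points out along the tube's axis (25 degrees from vertical). Bore 31 mm diameter, 85 mm long, belled out to 41 mm over the last 10 mm; outside 39 mm, 49 mm at the rim. The dolly's shank (75 mm) goes in until its collar rests on the rim
- narrow_holder: bystander: the same fixed foot plate with a thinner leaning tube, bore 18 mm, outside 24 mm (30 mm at the rim), 70 mm long, mouth 118 mm above the bench; too narrow for the dolly; origin at the centre of its underside
- jar: bystander: squat amber glass jar 72 mm diameter, 70 mm tall, loose; origin at the centre of its underside
- pliers: bystander: nickel-plated cleco pliers lying flat, 176 mm long, 61 mm wide, 13 mm thick, loose; origin on the bench near the middle, x towards the nose
Things that resemble listed ones, but are neither listed nor needed, are in the scene too. What is shaped like the dolly but blue is not meant.

How it is judged:
At the end, for the whole second after the job is handed in: the dolly's shank is in the wide tube with the underside of its collar within 6 mm of the mouth's centre, its axis within 0.09 rad (5 degrees) of the tube's, at rest (distance between dolly_seat and wide_mouth below 0.006 m and angle between the z axis of dolly and the z axis of wide_mouth, either way round below 0.09 rad and linear speed of dolly below 0.02 m/s); the robot touches nothing.
It fails at once if the jar is shifted more than 20 mm (distance of jar from where it was at the start of the episode above 0.02 m).
It fails at once if the pliers are shifted more than 20 mm (distance of pliers from where it was at the start of the episode above 0.02 m).
It also fails if it takes over 48 s, if anything falls off the work surface, if the arm or the gripper's body presses on something with over 40 N, if the wrist force passes 120 N, or if a joint passes its speed limit or range.

ROBOT

A 6-joint arm with a two-finger parallel gripper is mounted at the origin on the work surface. World frame = base frame: x ahead of the robot, y to its left, z up, the work surface at z = 0. Lengths are in m, angles in rad, forces in N, time in s.
With the tool pointing down it reaches from about 0.325 to 0.775 m from the base axis. Payload 5.5 kg.
Tool frame: the origin (TCP) lies at the very end of the fingers, on their centre line; the grasp point (between the pads) lies 19 mm behind it; z points along the fingers, y is the line along which they close (so a half turn about z gives the same grasp; the last joint's range is limited). The gripper opens to 88 mm and grips with 3 to 60 N. Pads are 20 mm wide; open, the fingers measure 115 mm over their backs; the gripper's body (75 mm by 178 mm) begins 61 mm behind the grasp point.
Start: joints at [1.27, 0.091, 1.231, -0, 1.82, -0.057], TCP at [0.145, 0.582, 0.223] pointing down, gripper open.
Joint ranges: [-2.87, 2.87], [-0.86, 2.18], [0.17, 2.46], [-1.51, 4.65], [0.06, 2.69], [-2.65, 2.65]. Speed limits (rad/s): [2.57, 2.57, 3.01, 3.14, 3.14, 3.14].

INTERFACE

Orientations are given as a 3x3 rotation matrix whose columns are the frame's x, y, z axes.
In Python, from rig import bot gives the robot as it stands.
- The arm moves only by the shell command python3 -m handwheel 'ROWS' [FORCE]. ROWS is JSON, a list of rows, each a list of 5 numbers: the finger opening in m, from 0 to 0.0878, then the shift along the world's x, y, z in m, then the turn about the world's z in rad. In form: [[claw, tx, ty, tz, twist], ...]. A call has 1 to 5 rows; each row is the pose to reach, as a shift and turn from the pose commanded when the call began; what a row does not reach only later rows make up. A row lasts 1/10 s, in which the tool goes at most 50 mm and 8.59 degrees, less where a joint would pass 70% of its speed; a pose out of reach is approached as far as the arm can. A call with a gripper value outside its range is refused whole. The fingers move at their own pace and stop on an object; FORCE is the grip in N (left out, the last holds). Time passes only in rows, so rows that repeat a pose let the fingers close. It gives the time, the measured TCP pose, the force, the opening and the grip force at its end, in the units of the state.
- bot.get_obs(): the state, without advancing time (a new reading comes with each control period).
- bot.camera(name): name is "scene" or "top" or "wrist"; returns a dict with "color" (420x560x3 uint8, red, green, blue), "fx", "fy", "cx", "cy" (pixels), "D" ([k1, k2, p1, p2, k3] as OpenCV has them; the pictures are not rectified), "extrinsics" (4x4, takes a point from camera to world coordinates); the wrist camera has in their place "mount" (4x4, takes a point from camera to tool coordinates, whose origin is the TCP and whose axes are the flange's). Camera axes: x right, y down, z forward; pixel columns grow to the right and rows downward; lengths in m; the calibration is good to about 2 mm. A picture is of the moment at which its call begins: read the wrist's pose just before it. There is no depth.
- bot.close_job(): hands the job in; it is judged then, once.
The state is a dict: "t": time; "qpos": joint angles; "joint_velocities": joint speeds; "joint_torque": joint torques, N m; "tool_pos": TCP position; "orientation": TCP orientation; "force": force on the tool from outside, world axes, zero at the start; "torque": the same for the moment, N m; "opening": finger opening in m; "grasp_force": force on a finger pad.
Only numpy, scipy, OpenCV 4.12 (cv2) and the standard library are available. Lean on these libraries where they do the work, as an engineer would, in place of code of your own. Each camera call takes 0.05 s, during which the arm holds its last target. There are 200 camera calls.

## Working session

There is one attempt and no reset: what is moved stays moved. The work goes in short steps, Python scripts to look and compute and a shell command to move; the robot and the scene stay as the last step left them, time stands still between calls to the robot, and variables do not carry over. Pictures are saved under pics/ and viewed, at most 10 in all, crops included, and the job is handed in when it is done.

```bash
mkdir -p pics; ls; python3 - <<'E'
from rig import bot
import cv2,numpy as np,pickle
o=bot.get_obs();print(o)
d={n:bot.camera(n) for n in("scene","top","wrist")}
pickle.dump((o,d),open("c0.pkl","wb"))
for n in d: cv2.imwrite(f"pics/{n}0.png",d[n]["color"][:,:,::-1]); print(n,{k:v for k,v in d[n].items() if k!="color"})
E
```

```text
pics
{'t': 0.0, 'qpos': array([ 1.27028778e+00,  9.18620677e-02,  1.23188349e+00, -4.48146746e-06,
        1.81982033e+00, -5.66972346e-02]), 'joint_velocities': array([ 0.0013224 ,  0.00054685, -0.00233306,  0.00040344,  0.00032804,
        0.00045316]), 'joint_torque': array([ 9.97315183e-04, -4.46441817e+01, -4.06454194e+01,  6.98735146e-02,
        2.90912041e-02, -1.36474232e-04]), 'tool_pos': array([0.14475266, 0.58196187, 0.22150633]), 'orientation': array([[-9.70424665e-01,  2.41403464e-01, -5.79940931e-04],
       [ 2.41404137e-01,  9.70422838e-01, -1.88609258e-03],
       [ 1.07478641e-04, -1.97031090e-03, -9.99998053e-01]]), 'force': array([0.19123029, 0.03399702, 0.08309227]), 'torque': array([-2.85663625e-02,  4.64944533e-05,  2.48479256e-02]), 'grasp_force': 0.0, 'opening': 0.08777564876308841}
scene {'fx': 467.5465348045032, 'fy': 467.5465348045032, 'cx': 276.8048512024317, 'cy': 211.78003157720218, 'D': array([-0.07779478,  0.        ,  0.        ,  0.        ,  0.        ]), 'extrinsics': array([[ 0.07876369,  0.78569417, -0.61358044,  1.17039825],
       [ 0.9968202
[... 449 characters left out ...]
0.03767946,  0.00677618,  0.00140625],
       [ 0.00136423, -0.21193207, -0.97728345,  1.19569941],
       [ 0.        ,  0.        ,  0.        ,  1.        ]])}
wrist {'fx': 340.12290391091716, 'fy': 340.12290391091716, 'cx': 279.355840698429, 'cy': 219.6776492233573, 'D': array([-0.07813497,  0.        ,  0.        ,  0.        ,  0.        ]), 'mount': array([[ 2.04656454e-04, -9.67050759e-01, -2.54583556e-01,
         7.00364527e-02],
       [ 9.99999852e-01,  6.95661948e-05,  5.39635728e-04,
        -2.85193359e-04],
       [-5.04144731e-04, -2.54583629e-01,  9.67050630e-01,
        -1.63031171e-01],
       [ 0.00000000e+00,  0.00000000e+00,  0.00000000e+00,
         1.00000000e+00]])}
```

View pics/scene0.png

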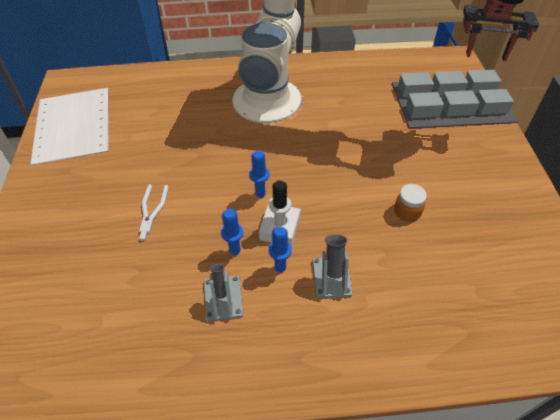

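View pics/top0.png

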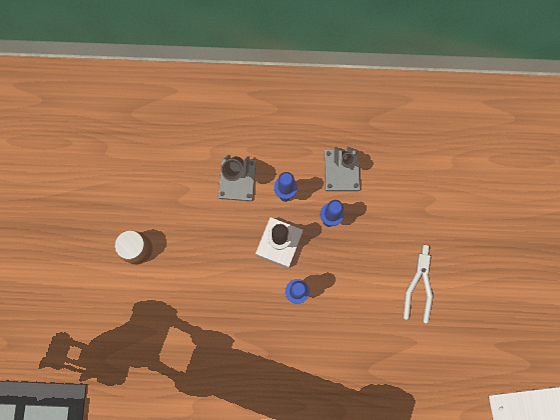

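Candidates shaped like the dolly: the black-handled one at scene (280,195) / top (280,233), and blue ones at top (286,185), (333,212), (297,291). Only the first is black and stands in the grey block. The tubes are at scene (336,245), which is thicker and so the wide one, and (218,272), which is thinner. I'll confirm in an enlarged crop.

```bash
python3 - <<'E'
import cv2,numpy as np,pickle
o,d=pickle.load(open("c0.pkl","rb"))
a=d["top"]["color"][140:280,200:300,::-1]; b=d["scene"]["color"][170:310,255:365,::-1]
f=lambda i:cv2.resize(i,None,fx=4,fy=4,interpolation=cv2.INTER_CUBIC)[:, :390]
cv2.imwrite("pics/crop.png",np.hstack([f(a),f(b)]))
E
```

```text
(no output)
```

View pics/crop.png

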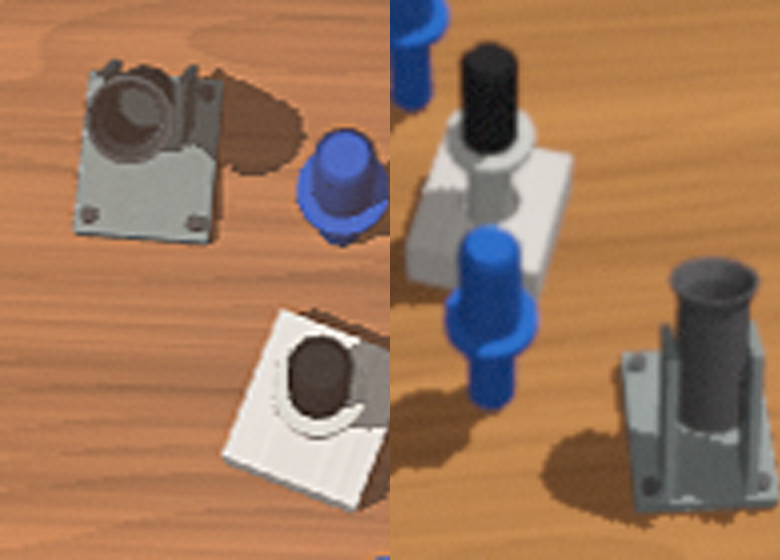

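The crop confirms it: the black-handled dolly stands in the pale block, and the belled wide tube leans towards the robot. The rim is at top pixel (232.3,169.4) and scene pixel (335.8,240.6).

```bash
cat > h.py <<'E'
import cv2,numpy as np
def ray(c,uv,T=None):
    K=np.array([[c["fx"],0,c["cx"]],[0,c["fy"],c["cy"]],[0,0,1]])
    p=cv2.undistortPoints(np.array([[uv]],float),K,c["D"])[0,0]
    T=c["extrinsics"] if T is None else T
    return T[:3,3],T[:3,:3]@np.array([p[0],p[1],1])
def onz(c,uv,z,T=None):
    o,r=ray(c,uv,T);return o+r*(z-o[2])/r[2]
def tri(*rays):
    A=0;b=0
    for o,r in rays:
        r=r/np.linalg.norm(r);P=np.eye(3)-np.outer(r,r);A=A+P;b=b+P@o
    x=np.linalg.solve(A,b);return x,[np.linalg.norm(np.cross(x-o,r/np.linalg.norm(r))) for o,r in rays]
E
python3 - <<'E'
import pickle;from h import *
np.set_printoptions(precision=4,suppress=True)
o,d=pickle.load(open("c0.pkl","rb"));t,s=d["top"],d["scene"]
def blob(c,x0,x1,y0,y1,th):
    m=(c["color"].max(2)[y0:y1,x0:x1]<th).astype(np.uint8)
    n,l,st,ce=cv2.connectedComponentsWithStats(m);i=1+st[1:,4].argmax();print(st[i]+[x0,y0,0,0,0]);return ce[i]+[x0,y0]
bt=blob(t,268,292,220,250,75);bs=blob(s,268,292,178,210,60)
print("handle mid",bt,bs,tri(ray(t,bt),ray(s,bs)),onz(t,bt,.1315),onz(s,bs,.1315))
mt,ms=(232.25,169.4),(335.8,240.6)
print("mouth",tri(ray(t,mt),ray(s,ms)),onz(t,mt,.132),onz(s,ms,.132))
f=lambda x,y:onz(t,(200+(x+.5)/4-.5,140+(y+.5)/4-.5),.012)
P=[f(*q) for q in[(92,72),(75,234),(211,243),(221,80)]]
print(np.array(P),np.mean(P,0))
for a,b in((1,0),(2,3)): v=P[a+0]-P[b];print(np.linalg.norm(v),np.arctan2(-v[1],-v[0]))
v=P[1]-P[2];print(np.linalg.norm(v),np.arctan2(-v[0],v[1])*1)
for n,q in(("blueA",(286,180)),("blueB",(334,207)),("blueC",(297,288))):print(n,onz(t,q,.14))
print("jar",onz(t,(130,245),.07))
E
```

```text
[272 224  16  21 157]
[273 182  13  27 312]
handle mid [279.3631 235.3503] [279.1571 194.5481] (array([ 0.4956, -0.0018,  0.1279]), [np.float64(0.00016875926926566395), np.float64(0.00016875926926566046)]) [ 0.495  -0.0016  0.1315] [ 0.4987 -0.0021  0.1315]
mouth (array([0.6333, 0.1041, 0.1316]), [np.float64(0.0004477427570305546), np.float64(0.0004477427570305488)]) [0.6331 0.1037 0.132 ] [0.6336 0.1045 0.132 ]
[[0.6981 0.1397 0.012 ]
 [0.5987 0.1437 0.012 ]
 [0.5964 0.0641 0.012 ]
 [0.6961 0.0629 0.012 ]] [0.6473 0.1026 0.012 ]
0.09947455993854545 -0.04029538156710138
0.09973080677295719 -0.012011183120165239
0.07965762219716996 -0.029387757302933915
blueA [ 0.6119 -0.0112  0.14  ]
blueB [ 0.5576 -0.1127  0.14  ]
blueC [ 0.3877 -0.0409  0.14  ]
jar [0.472  0.3227 0.07  ]
```

```bash
python3 -m handwheel '[[0.0878,0.0258,-0.0428,0,0.1],[0.0878,0.0515,-0.0857,0,0.217],[0.0878,0.0773,-0.1285,0,0.217],[0.0878,0.103,-0.1713,0,0.217],[0.0878,0.1288,-0.2142,0,0.217]]' 15
python3 -m handwheel '[[0.0878,0.0258,-0.0428,0,0],[0.0878,0.0515,-0.0857,0,0],[0.0878,0.0773,-0.1285,0,0],[0.0878,0.103,-0.1713,0,0],[0.0878,0.1288,-0.2142,0,0]]'
```

```text
t: 0.65
tool_pos: [0.274, 0.3663, 0.2223]
orientation: [[-1.0, 0.026, -0.0], [0.026, 1.0, -0.0], [0.0, -0.0, -1.0]]
force: [0.5, -0.5, 0.6]
opening: 0.0875
grasp_force: 0.0
t: 1.15
tool_pos: [0.4029, 0.152, 0.2226]
orientation: [[-1.0, 0.027, 0.0], [0.027, 1.0, 0.0], [-0.0, 0.0, -1.0]]
force: [1.2, 1.3, 0.3]
opening: 0.0876
grasp_force: 0.0
```

Remaining to the dolly: (+0.0926, −0.1538).

```bash
python3 -m handwheel '[[0.0878,0.0232,-0.0384,0,0],[0.0878,0.0463,-0.0769,0,0],[0.0878,0.0694,-0.1153,0,0],[0.0878,0.0926,-0.1538,0,0],[0.0878,0.0926,-0.1538,0,0]]'
python3 - <<'E'
from rig import bot
import cv2,pickle
o=bot.get_obs();print(o["tool_pos"])
c=bot.camera("wrist");pickle.dump((o,c),open("w1.pkl","wb"));cv2.imwrite("pics/w1.png",c["color"][:,:,::-1])
E
```

```text
t: 1.65
tool_pos: [0.4961, -0.004, 0.2211]
orientation: [[-0.999, 0.032, -0.002], [0.032, 0.999, -0.001], [0.002, -0.001, -1.0]]
force: [-0.5, 0.5, -0.3]
opening: 0.0879
grasp_force: 0.0
[ 0.49611727 -0.0039892   0.22110837]
```

View pics/w1.png

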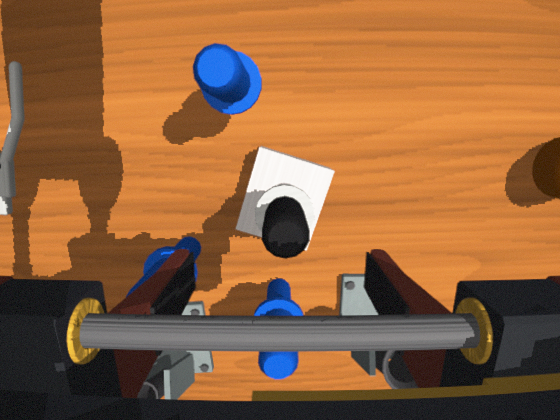

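The wrist view shows the black handle top at about (286,237), between the fingertips at about x=190 and x=375, with both fingers clear of the blue dollies. I'll check it by ray and descend.

```bash
python3 - <<'E'
import pickle;from h import *
o,c=pickle.load(open("w1.pkl","rb"));T=np.eye(4);T[:3,:3]=o["orientation"];T[:3,3]=o["tool_pos"];T=T@c["mount"]
g=c["color"].max(2)[190:270,255:320];m=(g<60).astype(np.uint8)
n,l,st,ce=cv2.connectedComponentsWithStats(m);i=1+st[1:,4].argmax();print(st[i],ce[i]+[255,190])
print(onz(c,(286,237),.165,T),onz(c,ce[i]+[255,190],.140,T))
E
python3 -m handwheel '[[0.0878,0,0.0005,-0.04,0],[0.0878,0,0.0005,-0.075,0],[0.0878,0,0.0005,-0.095,0],[0.0878,0,0.0005,-0.1045,0],[0.0878,0,0.0005,-0.1045,0]]'
```

```text
[   7    7   47   61 2236] [284.60375671 227.79516995]
[4.95873558e-01 4.27471161e-04 1.65000000e-01] [ 4.96556004e-01 -1.91331619e-04  1.40000000e-01]
t: 2.2
tool_pos: [0.494, 0.0017, 0.1171]
orientation: [[-1.0, 0.025, -0.002], [0.025, 1.0, 0.0], [0.002, 0.0, -1.0]]
force: [0.1, 0.2, -0.8]
opening: 0.0879
grasp_force: 0.0
```

```bash
python3 -m handwheel '[[0.03,0.001,-0.001,0,0],[0.03,0.001,-0.001,0,0],[0.03,0.001,-0.001,0,0],[0.03,0.001,-0.001,0,0],[0.03,0.001,-0.001,0,0]]' 15
python3 -m handwheel '[[0.03,0,0,0,0],[0.03,0,0,0,0],[0.03,0,0,0,0],[0.03,0,0,0,0],[0.03,0,0,0.015,0]]' 15
```

```text
t: 2.7
tool_pos: [0.4962, -0.0004, 0.1186]
orientation: [[-1.0, 0.027, 0.001], [0.027, 1.0, -0.0], [-0.001, -0.0, -1.0]]
force: [0.3, 0.1, -0.3]
opening: 0.0512
grasp_force: 0.0
t: 3.2
tool_pos: [0.4943, -0.0003, 0.1305]
orientation: [[-1.0, 0.027, -0.006], [0.027, 1.0, 0.0], [0.006, 0.0, -1.0]]
force: [0.2, -0.7, -4.7]
opening: 0.0334
grasp_force: 15.0
```

```bash
python3 -m handwheel '[[0.03,0,0,0.04,0],[0.03,0,0,0.08,0],[0.03,0,0,0.11,0],[0.03,0,0,0.138,0],[0.03,0,0,0.138,0]]' 
python3 -m handwheel '[[0.03,0.028,0.0208,0,0],[0.03,0.056,0.0416,0,0],[0.03,0.084,0.0624,0,0],[0.03,0.112,0.0832,0,0],[0.03,0.139,0.104,0,0]]'
python3 - <<'E'
from rig import bot
import cv2,pickle,numpy as np
bot.camera("top");o=bot.get_obs();print(o["t"],o["tool_pos"],o["orientation"])
d={n:bot.camera(n) for n in("scene","top")};pickle.dump((o,d),open("c1.pkl","wb"))
f=lambda i:cv2.resize(i[:,:,::-1],(390,585),interpolation=cv2.INTER_CUBIC)
cv2.imwrite("pics/c1.png",np.hstack([f(d["top"]["color"][100:250,180:280]),f(d["scene"]["color"][140:290,285:385])]))
E
```

```text
t: 3.7
tool_pos: [0.497, -0.0004, 0.2761]
orientation: [[-1.0, 0.027, 0.007], [0.027, 1.0, -0.001], [-0.007, -0.0, -1.0]]
force: [1.1, 0.3, -4.1]
opening: 0.0332
grasp_force: 15.0
t: 4.2
tool_pos: [0.6356, 0.1045, 0.2684]
orientation: [[-1.0, 0.027, -0.004], [0.027, 1.0, -0.001], [0.004, -0.001, -1.0]]
force: [0.2, -0.1, -3.8]
opening: 0.0331
grasp_force: 15.0
4.25 [0.63830098 0.10779276 0.26497709] [[-0.99969347  0.02414389 -0.00548064]
 [ 0.02413564  0.99970747  0.00156584]
 [ 0.00551684  0.00143308 -0.99998376]]
```

View pics/c1.png

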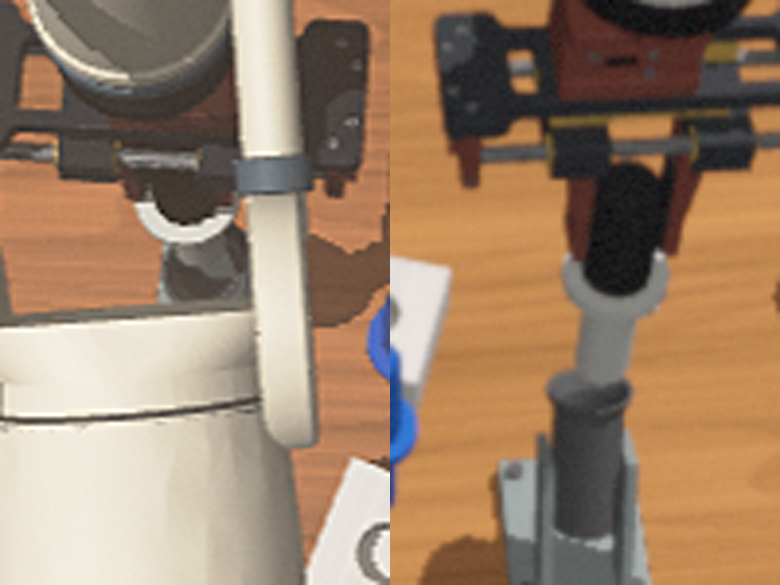

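```bash
python3 - <<'E'
import pickle;from h import *
np.set_printoptions(precision=4,suppress=True)
o,d=pickle.load(open("c1.pkl","rb"));t,s=d["top"],d["scene"]
p=lambda x,y:(285+(x-390+.5)/3.9-.5,140+(y+.5)/3.9-.5)
print("collar",onz(s,p(615,285),.247),"foot",onz(s,p(603,378),.168),"mouth",onz(s,p(589,390),.132))
def proj(P,c):
    T=np.linalg.inv(c["extrinsics"]);return cv2.projectPoints(np.array([P]),cv2.Rodrigues(T[:3,:3])[0],T[:3,3],np.array([[c["fx"],0,c["cx"]],[0,c["fy"],c["cy"]],[0,0,1]]),c["D"])[0].ravel()
for P in((.635,.1033,.168),(.635,.1033,.247),(.633,.104,.132)):
    q=proj(P,s);print(((q-[285,140]+.5)*3.9-.5)+[390,0])
E
```

```text
collar [0.6497 0.104  0.247 ] foot [0.6486 0.1059 0.168 ] mouth [0.6311 0.1046 0.132 ]
[593.8079 356.6911]
[608.491  261.0464]
[588.4383 392.9752]
```

The collar's pixel lies about 6 px lower in the scene view than the commanded pose predicts. I'll settle the arm and measure again.

```bash
for i in 1 2 3; do python3 -m handwheel '[[0.03,0,0,0,0],[0.03,0,0,0,0]]' | grep -E "tool_pos|force"; done
python3 - <<'E'
from rig import bot
import cv2,pickle,numpy as np
P=[]
for i in range(6): bot.camera("wrist");P.append(bot.get_obs()["tool_pos"])
print(np.mean(P,0),np.std(P,0))
o=bot.get_obs();d={n:bot.camera(n) for n in("scene","top")};pickle.dump((o,d),open("c2.pkl","wb"))
f=lambda i:cv2.resize(i[:,:,::-1],(390,585),interpolation=cv2.INTER_CUBIC)
cv2.imwrite("pics/c2.png",np.hstack([f(d["top"]["color"][100:250,180:280]),f(d["scene"]["color"][140:290,285:385])]))
E
```

```text
tool_pos: [0.6343, 0.103, 0.2711]
force: [0.6, 0.8, -4.1]
grasp_force: 15.0
tool_pos: [0.6346, 0.1031, 0.2721]
force: [-0.1, 0.1, -3.8]
grasp_force: 15.0
tool_pos: [0.6348, 0.1035, 0.2715]
force: [0.4, 0.2, -5.2]
grasp_force: 15.0
[0.63493758 0.10363202 0.2711716 ] [3.46178789e-05 5.59598533e-05 1.03738270e-04]
```

View pics/c2.png

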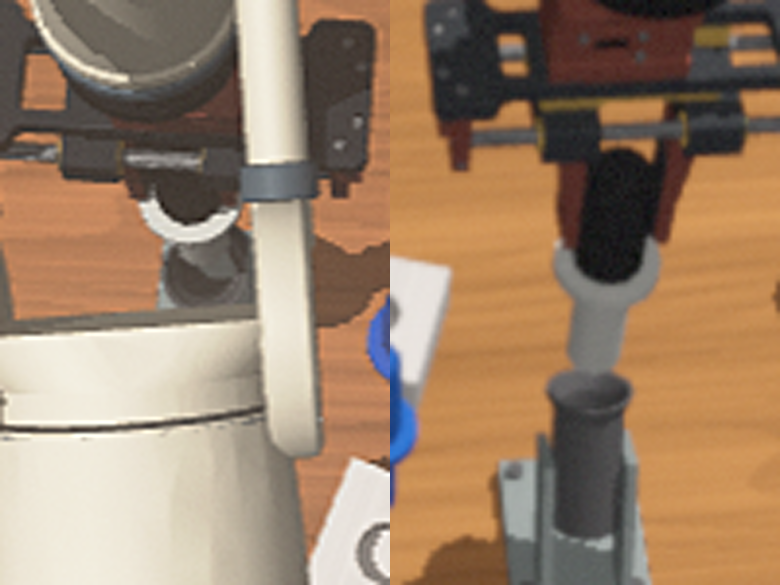

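The arm is settled now: the foot is at crop (597,362) and the rim at crop (589,390), which agrees with the prediction. Next I lower the foot into the bell and watch the force.

```bash
python3 -m handwheel '[[0.03,0,0,-0.012,0],[0.03,0,0,-0.024,0],[0.03,0,0,-0.034,0],[0.03,0,0,-0.034,0],[0.03,0,0,-0.034,0]]' 12
python3 -m handwheel '[[0.03,0,0,-0.004,0],[0.03,0,0,-0.008,0],[0.03,0,0,-0.012,0],[0.03,0,0,-0.012,0],[0.03,0,0,-0.012,0]]' 12
```

```text
t: 5.85
tool_pos: [0.6347, 0.1036, 0.2363]
orientation: [[-1.0, 0.027, -0.001], [0.027, 1.0, -0.0], [0.001, -0.0, -1.0]]
force: [-0.0, 0.1, -4.6]
opening: 0.0334
grasp_force: 12.0
t: 6.35
tool_pos: [0.6348, 0.1038, 0.2246]
orientation: [[-1.0, 0.027, -0.001], [0.027, 1.0, 0.0], [0.001, 0.0, -1.0]]
force: [-1.0, 1.8, -5.2]
opening: 0.0337
grasp_force: 12.0
```

```bash
python3 -m handwheel '[[0.03,0,0,-0.002,0],[0.03,0,0,-0.004,0],[0.03,0,0,-0.006,0],[0.03,0,0,-0.008,0],[0.03,0,0,-0.008,0]]' 12
python3 -m handwheel '[[0.03,-0.0047,0,-0.0002,0],[0.03,-0.0094,0,-0.0005,0],[0.03,-0.0140,0,-0.001,0],[0.03,-0.0187,0,-0.0019,0],[0.03,-0.0187,0,-0.0019,0]]' 10
```

```text
t: 6.85
tool_pos: [0.6351, 0.1041, 0.217]
orientation: [[-1.0, 0.026, 0.0], [0.026, 1.0, 0.001], [-0.0, 0.001, -1.0]]
force: [-0.1, 3.4, -4.1]
opening: 0.0334
grasp_force: 12.0
t: 7.35
tool_pos: [0.6159, 0.1038, 0.2162]
orientation: [[-1.0, 0.027, 0.002], [0.027, 1.0, 0.0], [-0.002, 0.0, -1.0]]
force: [0.8, 2.4, 0.3]
opening: 0.0338
grasp_force: 10.0
```

```bash
python3 -m handwheel '[[0.03,-0.0046,0.001,-0.001,0],[0.03,-0.0091,0.001,-0.0023,0],[0.03,-0.0136,0.001,-0.0038,0],[0.03,-0.018,0.001,-0.0055,0],[0.03,-0.018,0.001,-0.0055,0]]' 10
python3 -m handwheel '[[0.03,-0.0043,0,-0.002,0],[0.03,-0.0086,0,-0.004,0],[0.03,-0.0086,0,-0.004,0]]' 10
python3 - <<'E'
from rig import bot
import cv2,pickle,numpy as np
o=bot.get_obs();d={n:bot.camera(n) for n in("scene","wrist")};pickle.dump((o,d),open("c3.pkl","wb"))
a=cv2.resize(d["scene"]["color"][140:290,285:385,::-1],(390,585),interpolation=cv2.INTER_CUBIC);b=cv2.resize(d["wrist"]["color"][150:420,190:370,::-1],(390,585))
cv2.imwrite("pics/c3.png",np.hstack([a,b]))
E
```

```text
t: 7.85
tool_pos: [0.5976, 0.1046, 0.2092]
orientation: [[-1.0, 0.027, -0.001], [0.027, 1.0, -0.0], [0.001, -0.0, -1.0]]
force: [1.3, 2.2, -4.6]
opening: 0.0338
grasp_force: 10.0
t: 8.15
tool_pos: [0.5891, 0.1047, 0.2054]
orientation: [[-1.0, 0.027, -0.001], [0.027, 1.0, -0.0], [0.001, -0.0, -1.0]]
force: [0.6, 2.1, -3.3]
opening: 0.0341
grasp_force: 10.0
```

View pics/c3.png

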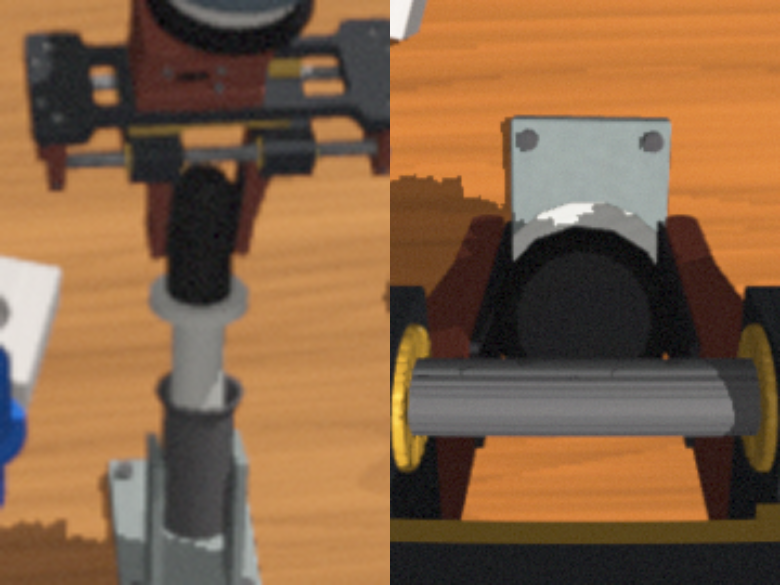

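The dolly leans in line with the tube (shank at crop (197,370), rim at crop (200,390)), with its foot in the bell. Now I advance along the axis.

```bash
python3 -m handwheel '[[0.03,0.0013,0,-0.0027,0],[0.03,0.0025,0,-0.0054,0],[0.03,0.0038,0,-0.0082,0],[0.03,0.0051,0,-0.0109,0],[0.03,0.0051,0,-0.0109,0]]' 10
python3 -m handwheel '[[0.03,0.0013,0,-0.0027,0],[0.03,0.0025,0,-0.0054,0],[0.03,0.0038,0,-0.0082,0],[0.03,0.0051,0,-0.0109,0],[0.03,0.0051,0,-0.0109,0]]' 10
```

```text
t: 8.75
tool_pos: [0.5948, 0.1046, 0.1938]
orientation: [[-1.0, 0.027, -0.001], [0.027, 1.0, -0.0], [0.001, -0.0, -1.0]]
force: [1.5, 2.0, -5.6]
opening: 0.034
grasp_force: 10.0
t: 9.25
tool_pos: [0.5999, 0.1045, 0.1831]
orientation: [[-1.0, 0.027, -0.001], [0.027, 1.0, -0.0], [0.001, -0.0, -1.0]]
force: [1.4, 1.7, -4.9]
opening: 0.0339
grasp_force: 10.0
```

```bash
python3 -m handwheel '[[0.03,0.0013,0,-0.0027,0],[0.03,0.0025,0,-0.0054,0],[0.03,0.0038,0,-0.0082,0],[0.03,0.0051,0,-0.0109,0],[0.03,0.0051,0,-0.0109,0]]' 10
python3 -m handwheel '[[0.03,0.0013,0,-0.0027,0],[0.03,0.0025,0,-0.0054,0],[0.03,0.0038,0,-0.0082,0],[0.03,0.0051,0,-0.0109,0],[0.03,0.0051,0,-0.0109,0]]' 10
```

```text
t: 9.75
tool_pos: [0.605, 0.1046, 0.1723]
orientation: [[-1.0, 0.027, -0.001], [0.027, 1.0, -0.0], [0.001, -0.0, -1.0]]
force: [2.2, 1.2, -5.0]
opening: 0.034
grasp_force: 10.0
t: 10.25
tool_pos: [0.6101, 0.1047, 0.1614]
orientation: [[-1.0, 0.027, -0.001], [0.027, 1.0, -0.0], [0.001, -0.0, -1.0]]
force: [1.0, 2.2, -4.2]
opening: 0.0336
grasp_force: 10.0
```

```bash
python3 -m handwheel '[[0.03,0.001,0,-0.0023,0],[0.03,0.002,0,-0.0045,0],[0.03,0.002,0,-0.0045,0]]' 10
python3 -m handwheel '[[0.08,0,0,0,0],[0.08,0,0,0,0],[0.08,0,0,0,0],[0.08,0,0,0,0],[0.08,0,0,0,0]]' 
python3 -m handwheel '[[0.08,0,0,0.03,0],[0.08,0,0,0.07,0],[0.08,-0.02,0,0.11,0],[0.08,-0.06,0,0.12,0],[0.08,-0.10,0,0.12,0]]'
python3 -m handwheel '[[0.08,-0.04,0,0,0],[0.08,-0.08,0.04,0,0],[0.08,-0.08,0.08,0,0],[0.08,-0.08,0.12,0,0],[0.08,-0.08,0.16,0,0]]'
python3 - <<'E'
from rig import bot
import cv2,pickle,numpy as np
o=bot.get_obs();d={n:bot.camera(n) for n in("scene","top")};pickle.dump((o,d),open("c4.pkl","wb"))
f=lambda i:cv2.resize(i[:,:,::-1],(390,585),interpolation=cv2.INTER_CUBIC)
cv2.imwrite("pics/c4.png",np.hstack([f(d["top"]["color"][100:250,180:280]),f(d["scene"]["color"][170:320,285:385])]))
E
```

```text
t: 10.55
tool_pos: [0.6116, 0.105, 0.159]
orientation: [[-1.0, 0.026, -0.0], [0.026, 1.0, 0.001], [0.0, 0.001, -1.0]]
force: [-5.5, 2.0, 2.4]
opening: 0.0336
grasp_force: 10.0
t: 11.05
tool_pos: [0.6122, 0.1046, 0.1576]
orientation: [[-1.0, 0.027, 0.0], [0.027, 1.0, -0.0], [-0.0, -0.0, -1.0]]
force: [-0.1, 1.1, 0.1]
opening: 0.0702
grasp_force: 0.0
t: 11.55
tool_pos: [0.5119, 0.1046, 0.2805]
orientation: [[-1.0, 0.027, 0.005], [0.027, 1.0, 0.001], [-0.005, 0.001, -1.0]]
force: [0.3, -0.2, 0.2]
opening: 0.0798
grasp_force: 0.0
t: 12.05
tool_pos: [0.4315, 0.2661, 0.2783]
orientation: [[-1.0, 0.027, 0.002], [0.027, 1.0, 0.001], [-0.002, 0.001, -1.0]]
force: [0.4, -0.6, -0.6]
opening: 0.0797
grasp_force: 0.0
```

View pics/c4.png

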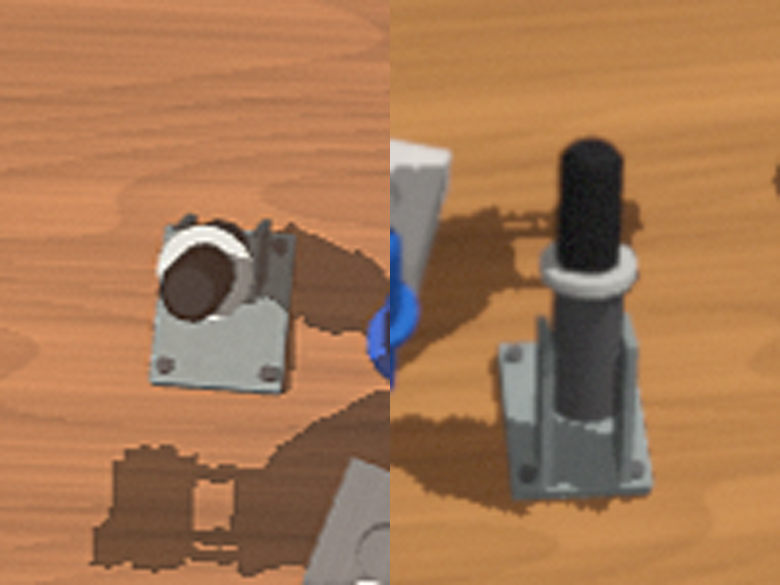

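The collar (crop (588,270)) sits on the rim with no shank showing, and the gripper is clear. I'll let the arm settle and hand in.

```bash
python3 -m handwheel '[[0.08,0,0,0,0],[0.08,0,0,0,0],[0.08,0,0,0,0],[0.08,0,0,0,0],[0.08,0,0,0,0]]' | head -2; python3 -c "
from rig import bot
print(bot.close_job())"
```

```text
t: 12.65
tool_pos: [0.4323, 0.264, 0.2779]
the job is handed in; nothing more can be done
None
```

I put the black-handled dolly steel end first into the wide tube, let go and handed the job in after about 13 s; the last picture shows its collar seated on the rim, the arm stayed clear of the jar and pliers, and no verdict came back.

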